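Free the coated glass plate from the viewer and lay it out to dry

ROBOT

A 7-joint arm with a two-finger parallel gripper is mounted at the origin on a cart in front of the work surface, level with it; the furniture and walls round the work are solid. World frame = base frame: x ahead of the robot, y to its left, z up, the work surface at z = 0. Lengths are in mm, angles in rad, forces in N, time in s.
With the tool pointing down it reaches from about 350 to 775 mm from the base axis. Payload 3.1 kg.
Tool frame: the origin (TCP) lies at the very end of the fingers, on their centre line; the grasp point (between the pads) lies 19 mm behind it (manip.pinch_z is the distance from the TCP to the grasp point, in mm); x points along the fingers, y is the direction in which the jaws open and shut, and the axes are right-handed (so a half turn about x gives the same grasp; the last joint's range is limited). The gripper opens to 85 mm and grips with 20 to 120 N. Pads are 22 mm wide; open, the fingers measure 114 mm over their backs; the gripper's body (76 mm by 85 mm) begins 54 mm behind the grasp point. The pads swing forward as they close: fully open they stand 13 mm farther back than shut.
Start: joints at [1.107, 0.311, 0.014, 1.512, -0.004, 1.319, -0.027], TCP at [225.205, -501.797, 231.304] pointing down, gripper open.
Joint ranges: [-2.7, 2.7], [-0.3, 1.91], [-1.27, 1.3], [0.12, 2.57], [-1.44, 4.58], [0.2, 2.03], [-3.05, 3.05]. Speed limits (rad/s): [2.79, 2.79, 3.14, 3.14, 3.14, 3.14, 3.14].

INTERFACE

Orientations are given as a unit quaternion [w, x, y, z].
In Python, from station import manip gives the robot as it stands.
- The arm moves only by the shell command python3 -m inch 'ROWS' [OPENING] [FORCE]. ROWS is JSON, one flat list of numbers, 4 for each row, row after row: the shift along the world's x, y, z in mm, then the turn about the world's z in rad. In form: [tx, ty, tz, spin, tx, ty, tz, spin, ...]. A call has exactly 10 rows; each row is the pose to reach, as a shift and turn from the pose commanded when the call began; what a row does not reach only later rows make up. A row lasts 1/8 s, in which the tool goes at most 62.5 mm and 10.7 degrees, less where a joint would pass 70% of its speed; a pose out of reach is approached as far as the arm can. A call with a gripper value outside its range is refused whole. OPENING is the closure in counts, from 0 (fully open) to 255 (shut), set as the call begins (- or left out, the last holds). The fingers move at their own pace and stop on an object; FORCE is the grip in N (left out, the last holds). Time passes only in rows, so rows that repeat a pose let the fingers close, or fill a call up. It gives the time, the measured TCP pose, the force and the opening at its end, in the units of the state.
- manip.get_obs(): the state, without advancing time (a new reading comes with each control period).
- manip.get_image(name): name is "side" or "top" or "wrist"; returns the picture (420x560x3 uint8, red, green, blue); there is no depth.
- manip.get_calibration(name): a dict with "vertical_fov" (degrees; the focal length in pixels is half the picture's height over the tangent of half this angle, whatever the lens; pixels are square), "cx", "cy" (the principal point, pixels), "k1" (the pictures are not rectified: a ray, as slopes to the right and down, at radius r is drawn at 1 + k1 r^2 times it, then the intrinsics apply), "cam_to_world" (4x4, takes a point from camera to world coordinates); the wrist camera has in their place "hand_eye" (4x4, takes a point from camera to tool coordinates, whose origin is the TCP and whose axes are the tool frame's). Camera axes: x right, y up, looking along -z (the intrinsics and any distortion apply to the point x, -y, -z); pixel columns grow to the right and rows downward; lengths in mm; the calibration is good to about 2 mm. A picture is of the moment at which its call begins: read the wrist's pose just before it. get_calibration takes no time and is no camera call.
- manip.hand_in(): hands the job in, once; it reports no verdict.
The state is a dict: "time_s": time; "joint_positions": joint angles; "joint_vel": joint speeds; "joint_efforts": joint torques, N m; "tool_pos": TCP position; "eef_rot": TCP orientation; "ft_force": force on the tool from outside, world axes, zero at the start; "torque": the same for the moment, N m; "opening": finger opening in mm.
Only numpy, scipy, OpenCV 4.12 (cv2) and the standard library are available. Lean on these libraries where they do the work, as an engineer would, in place of code of your own. Each camera call takes 0.05 s, during which the arm holds its last target.

TASK

The white-coated glass plate on the plate viewer has to go on the drying stand, but the viewer's guide strips leave no room to get hold of it and a bottle stands in its way. First stand the orange-capped bottle from in front of the viewer upright and fully on the blue board, without disturbing the two things already there. Then slide the plate forward between the strips until about a quarter to a third of its length overhangs the viewer's front edge, so that its end can be gripped, and without dropping it lay it gently and level, white side up, across both wires of the stand, about centred and between the upright posts, and let go.

Things in the scene. Friction and masses are not known exactly. Their poses are not given: they have to be found in the camera images.
- plate_center (a point): Centre of the loose thin-layer plate: glass, white coated top with grey spots, 160 (x) x 50 (y) x 3 mm, 60 g. Lies flat on the viewer between guide strips (2.5 mm play each side, no room for a finger; they rise 2 mm above its upper face), long side front to back. A shut gripper pressed on it with 5 to 10 N drags it along. It slides easily. Past half its length over the edge it tips off. z up.
- viewer_edge (a point): Middle of the upper front edge of the plate viewer: fixed white box with flat dark top, 210 deep (x) x 130 wide (y) x 70 mm high; the plate slides on the top, level with this point. x runs back from the edge over the viewer, y left, z up. Two aluminium strips, 5 high, 10 wide, 55 mm apart, run all along x; a bar at the back stops the plate; open and clear in front and below.
- bottle_center (a point): Half-way up the axis (z) of the loose orange-capped bottle on the worktop right in front of the viewer, 10 to 25 mm from its front face: body 68 mm in diameter, 162 mm tall; the cap, 52 mm in diameter, is its top 36 mm (45 to 81 mm above this point), an easy grip from above. 0.2 to 0.4 kg.
- board_top (a point): Centre of the top of the fixed blue board left of the viewer, 220 (x) x 190 (y) x 16 mm thick, on the worktop; z up, x to its far side. The near half (x below 0) is free for the bottle; two things stand in the far half.
- full_bottle_center (a point): Half-way up the loose orange-capped bottle already standing on the far half of the blue board, 71 mm in diameter, 156 mm tall: not to be disturbed.
- weigh_bottle_center (a point): Half-way up the small loose glass weighing bottle on the far half of the blue board, 42 mm in diameter, 58 mm tall: not to be disturbed.
- stand_rest (a point): Middle of the drying stand's resting plane, 55 mm above the worktop; z up. Fixed steel drip pan 200 (x) x 120 (y) x 10 mm with two 6 mm round cross wires along y at x = -30 and +30 mm, tops in this plane. Posts at the wire ends (6 mm thick, y = -33 and +33 mm) rise 12 mm above it: 60 mm between them. The plate lies along x, its ends 50 mm past the wires, free room beside and below.
Mind the look-alikes: they are no part of the job. What is meant by the part that bears bottle_center is not red, and is the smaller of those in its own colour.

How it is judged (in metres and radians):
On the way, in this order (a step that is already met when the one before it is completed fails the run):
1. the bottle from in front of the viewer stands upright on the blue board (x of bottle_center in the frame of board_top between -0.09 and 0.09 m and y of bottle_center in the frame of board_top between -0.075 and 0.075 m and z of bottle_center in the frame of board_top between 0.073 and 0.089 m and angle between bottle_center's own z axis and vertical below 0.1 rad), for 0.2 s.
2. the plate, still lying flat on the viewer, overhangs its front edge by 28 mm or more (x of plate_center in the frame of viewer_edge between 0 and 0.052 m and z of plate_center in the frame of viewer_edge between -0.003 and 0.005 m and y of plate_center in the frame of viewer_edge between -0.012 and 0.012 m and angle between plate_center's own z axis and vertical below 0.06 rad), for 0.2 s.
At the end, for the whole second after the job is handed in: Plate at rest, white side up, level (0.06 rad) on both wires between the posts, centre within 30 mm along and 9 mm across of the stand's middle, aligned to 0.2 rad. Bottle upright on the board, axis within 90 (x) and 75 mm (y) of its centre; the two things already there still stand (all of step 1 and x of plate_center in the frame of stand_rest between -0.03 and 0.03 m and y of plate_center in the frame of stand_rest between -0.009 and 0.009 m and z of plate_center in the frame of stand_rest between -0.002 and 0.005 m and angle between plate_center's own z axis and vertical below 0.06 rad and angle between the x axis of plate_center and the x axis of stand_rest, either way round below 0.2 rad and linear speed of plate below 0.02 m/s and angle between each of full_bottle_center, weigh_bottle_center's own z axis and vertical below 0.1 rad); the robot touches nothing.
It fails at once if the plate is dropped or turned over (falls below the stand's wires, or tilts past 0.7 rad) (height (world z) of plate_center below 0.04 m or angle between plate_center's own z axis and vertical above 0.7 rad).
It fails at once if the plate is let fall onto the stand (faster than 0.6 m/s within 60 mm of its middle) (horizontal distance between plate_center and stand_rest below 0.06 m and linear speed of plate above 0.6 m/s).
It fails at once if a thing already on the blue board is pushed more than 30 mm or tipped over (distance of any of full_bottle_center, weigh_bottle_center from where it was at the start of the episode above 0.03 m or angle between any of full_bottle_center, weigh_bottle_center's own z axis and vertical above 0.4 rad).
It fails at once if the bottle is tipped over (angle between bottle_center's own z axis and vertical above 0.7 rad).
It also fails if it takes over 61 s, if anything falls off the work surface, if the arm or the gripper's body presses on something with over 40 N, if the wrist force passes 120 N, or if a joint passes its speed limit or range.

## Working session

There is one attempt and no reset: what is moved stays moved. The work goes in short steps, Python scripts to look and compute and a shell command to move; the robot and the scene stay as the last step left them, time stands still between calls to the robot, and variables do not carry over. Pictures are saved under pics/ and viewed, and the job is handed in when it is done.

```bash
ls; mkdir -p pics; cat > h.py <<'E'
import numpy as np, cv2
from station import manip
def snap(n,fn):
    o=manip.get_obs(); im=np.asarray(manip.get_image(n)); cv2.imwrite('pics/'+fn,im[:,:,::-1]); return im,o
E
python3 - <<'E'
from h import *
for n in ['side','top','wrist']:
    snap(n,f'a_{n}.png'); print(n,manip.get_calibration(n))
print(manip.get_obs())
E
```

```text
pics
side {'vertical_fov': 55.40203795717984, 'cx': 274.69325792119184, 'cy': 215.32280138567916, 'k1': -0.004340381437418104, 'cam_to_world': array([[-9.88344674e-01,  9.56499120e-02, -1.18430989e-01,
         3.63463270e+02],
       [-1.51805390e-01, -5.60996556e-01,  8.13780061e-01,
         9.94034716e+02],
       [ 1.13986147e-02,  8.22273652e-01,  5.68978130e-01,
         7.02039047e+02],
       [ 0.00000000e+00,  0.00000000e+00,  0.00000000e+00,
         1.00000000e+00]])}
top {'vertical_fov': 56.06471195127394, 'cx': 271.40662550409195, 'cy': 206.4983090688257, 'k1': -0.10601169933242084, 'cam_to_world': array([[ 2.30973350e-01,  9.13998105e-01, -3.33554757e-01,
         1.34533597e+02],
       [-9.72903343e-01,  2.20665720e-01, -6.90342272e-02,
         1.98540233e+01],
       [ 1.05069477e-02,  3.40461605e-01,  9.40199713e-01,
         1.03877079e+03],
       [ 0.00000000e+00,  0.00000000e+00,  0.00000000e+00,
         1.00000000e+00]])}
wrist {'vertical_fov': 61.399789894065144, 'cx': 284.38705464295856, 'cy': 208.34508234476286, 'k1': 0.006479052812405952, 'hand_eye': arr
[... 336 characters left out ...]
)}
{'time_s': 0.15, 'joint_positions': array([ 1.1073223 ,  0.31155174,  0.01400078,  1.51269078, -0.00441345,
        1.31921697, -0.02721226]), 'joint_vel': array([-0.00044461, -0.00186482,  0.00097092, -0.00350746,  0.00059635,
       -0.00189909,  0.00017147]), 'joint_efforts': array([ 3.48472686e-04, -3.80270505e+01,  1.46188703e-01, -2.30848557e+01,
        1.23022564e-02,  9.72136884e-03,  1.96617003e-05]), 'tool_pos': array([ 224.94496303, -501.28129367,  230.46445327]), 'eef_rot': array([-0.14740636, -0.69127728, -0.14866468,  0.69159663]), 'ft_force': array([ 0.0449586, -0.2131627, -0.2950594]), 'torque': array([-0.00964802, -0.00611714, -0.02362251]), 'opening': 85.62109185271767}
```

View pics/a_top.png

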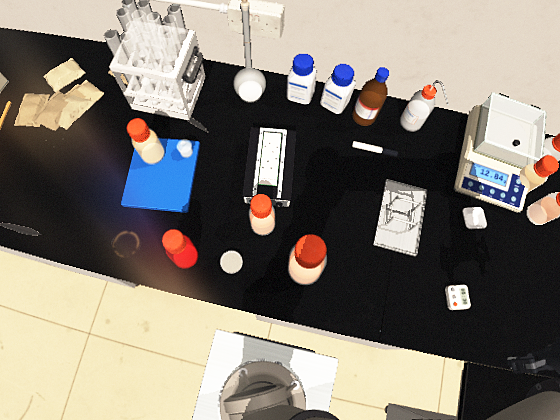

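View pics/a_side.png

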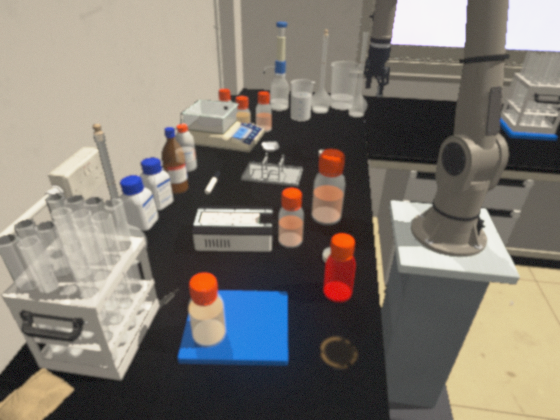

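Candidates for the bottle, in top-view pixels: pale bottle at (262,215), bigger pale bottle at (308,258), red bottle at (180,250). The one at (262,215) fits: it isn't red, it's the smaller of the pale ones, and it stands right in front of the viewer at (268,165). I'll confirm it in an enlarged crop.

```bash
cat >> h.py <<'E'
def K(c):
    f=210/np.tan(np.radians(c['vertical_fov']/2)); return f
def ray(n,u,v,T=None):
    c=manip.get_calibration(n); f=K(c)
    d=cv2.undistortPoints(np.array([[[u,v]]],float),np.array([[f,0,c['cx']],[0,f,c['cy']],[0,0,1.]]),np.array([c['k1'],0,0,0,0.]))[0,0]
    T=c['cam_to_world'] if T is None else T
    return T[:3,3],T[:3,:3]@np.array([d[0],-d[1],-1.])
def onz(n,u,v,z,T=None):
    o,d=ray(n,u,v,T); return o+d*(z-o[2])/d[2]
def proj(n,P,T=None):
    c=manip.get_calibration(n); f=K(c); T=c['cam_to_world'] if T is None else T
    p=(np.atleast_2d(P)-T[:3,3])@T[:3,:3]; s=np.c_[p[:,0],-p[:,1]]/-p[:,2:3]
    s=s*(1+c['k1']*(s**2).sum(1,keepdims=True)); return s*f+[c['cx'],c['cy']]
def wristT(o):
    from scipy.spatial.transform import Rotation as R
    q=o['eef_rot']; T=np.eye(4); T[:3,:3]=R.from_quat([q[1],q[2],q[3],q[0]]).as_matrix(); T[:3,3]=o['tool_pos']
    return T@manip.get_calibration('wrist')['hand_eye']
def crop(fn,x0,y0,x1,y1,s,out):
    im=cv2.imread('pics/'+fn)[y0:y1,x0:x1]; cv2.imwrite('pics/'+out,cv2.resize(im,None,fx=s,fy=s,interpolation=cv2.INTER_CUBIC))
E
python3 -c "
from h import *
crop('a_top.png',110,110,310,290,4,'b1.png')
crop('a_top.png',350,160,450,270,5,'b2.png')
crop('a_side.png',170,140,370,370,2.6,'b3.png')"
```

```text
(no output)
```

View pics/b1.png

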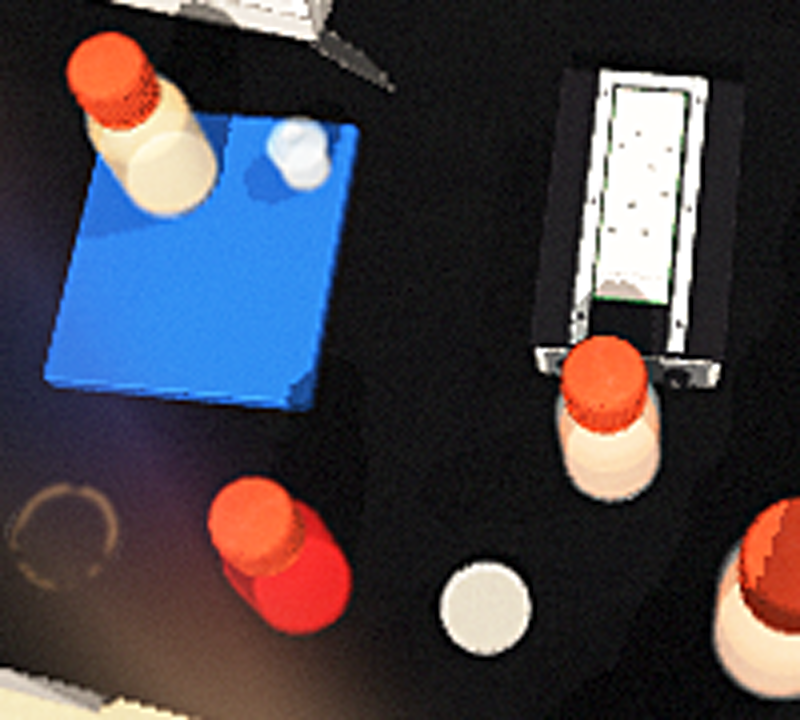

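View pics/b2.png

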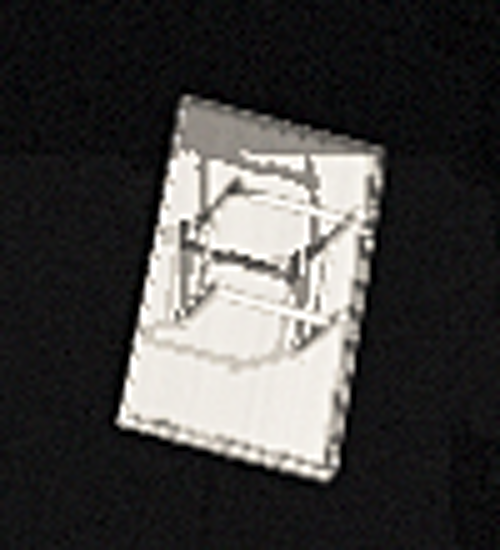

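View pics/b3.png

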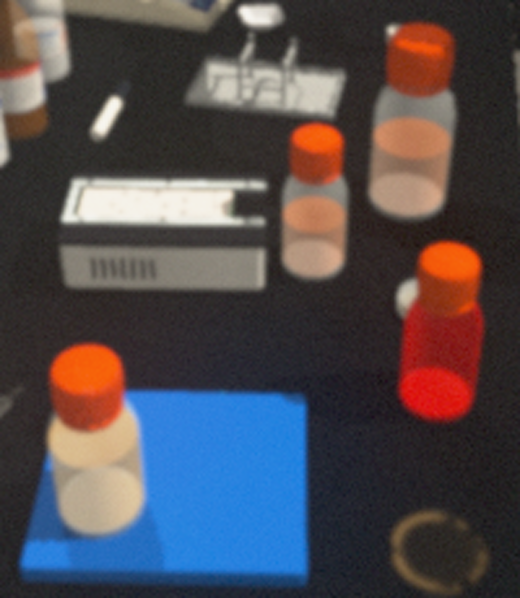

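The crop confirms the target is the pale bottle at crop (605,380), full picture (261,205). The bigger pale one and the red one are decoys. Next I'll turn the main features into world positions.

```bash
python3 - <<'E'
from h import *
def q(name,u,v,z,s=4,ox=110,oy=110):
    p=onz('top',(u+.5)/s-.5+ox,(v+.5)/s-.5+oy,z); print(name,p.round(1)); return p
q('cap top',604,378,162)
q('bottle bottom nearest',610,500,0)
for n,u,v in [('bFL',48,383),('bFR',297,401),('bBR',358,128)]: q(n,u,v,16)
q('full capctr',110,72,172); q('full base front',166,214,16); q('weigh top',299,140,74)
for n,u,v in [('vFL',536,348),('vFR',720,362),('vBL',567,70),('vBR',745,83)]: q(n,u,v,70)
for n,u,v in [('pFL',594,297),('pFR',665,303),('pBL',613,88),('pBR',687,93)]: q(n,u,v,73)
q('bigcap',790,540,200)
q('redcap',250,515,162)
for n,u,v in [('sFL',120,422),('sFR',333,475),('sBL',185,98),('sBR',383,152)]: q(n,u,v,10,5,350,160)
for n,u,v,z in [('wire1 L',205,285,55),('wire1 R',345,322,55),('w2L',230,190,55),('w2R',358,215,55)]: q(n,u,v,z,5,350,160)
E
```

```text
cap top [445.4 110.4 162. ]
bottle bottom nearest [417.6 101.9   0. ]
bFL [402.4 502.4  16. ]
bFR [431.1 327.3  16. ]
bBR [645.2 349.   16. ]
full capctr [570.1 466.8 172. ]
full base front [545.6 464.5  16. ]
weigh top [597.8 367.6  74. ]
vFL [488.  168.6  70. ]
vFR [506.8  48.5  70. ]
vBL [697.4 201.3  70. ]
vBR [716.9  76.6  70. ]
pFL [531.1 139.9  73. ]
pFR [538.  93.  73.]
pBL [689.1 165.7  73. ]
pBR [697.5 114.3  73. ]
bigcap [364.  -15.2 200. ]
redcap [315.7 288.9 162. ]
sFL [ 459.3 -198.9   10. ]
sFR [ 456.7 -318.1   10. ]
sBL [ 659.  -208.2   10. ]
sBR [ 653.3 -326.3   10. ]
wire1 L [ 530.2 -223.2   55. ]
wire1 R [ 527.3 -300.3   55. ]
w2L [ 587.6 -229.6   55. ]
w2R [ 590. -301.   55.]
```

```bash
python3 - <<'E'
from h import *
T=wristT(manip.get_obs()); from scipy.spatial.transform import Rotation as R
q=manip.get_obs()['eef_rot'];M=R.from_quat([q[1],q[2],q[3],q[0]]).as_matrix();print(M.round(3));print(T.round(2))
E
```

```text
[[-0.001  0.409 -0.912]
 [ 0.002 -0.912 -0.409]
 [-1.    -0.002  0.   ]]
[[ 4.1000e-01  8.8000e-01  2.5000e-01  2.8833e+02]
 [-9.1000e-01  3.9000e-01  1.1000e-01 -4.7330e+02]
 [-0.0000e+00 -2.7000e-01  9.6000e-01  3.7240e+02]
 [ 0.0000e+00  0.0000e+00  0.0000e+00  1.0000e+00]]
```

```bash
python3 -m inch '[25,16,20,0, 70,45,40,-0.06, 115,75,60,-0.12, 160,105,69,-0.18, 205,135,69,-0.24, 250,165,69,-0.30, 295,195,69,-0.38, 335,220,69,-0.46, 358,235,69,-0.46, 365,239,69,-0.46]' 0 60
python3 - <<'E'
from h import *
im,o=snap('wrist','c1.png'); print(o['tool_pos'],o['eef_rot'])
np.save('c1.npy',wristT(o))
crop('c1.png',0,0,560,420,1.42,'c1b.png')
E
```

```text
time_s: 1.4
tool_pos: [591.5, -260.4, 299.1]
eef_rot: [0.013, -0.707, 0.011, 0.707]
ft_force: [-0.7, -1.0, -0.9]
opening: 85.3
[ 591.4867955  -260.42781204  299.13175357] [ 0.01273134 -0.70654725  0.01143935  0.70745886]
```

View pics/c1b.png

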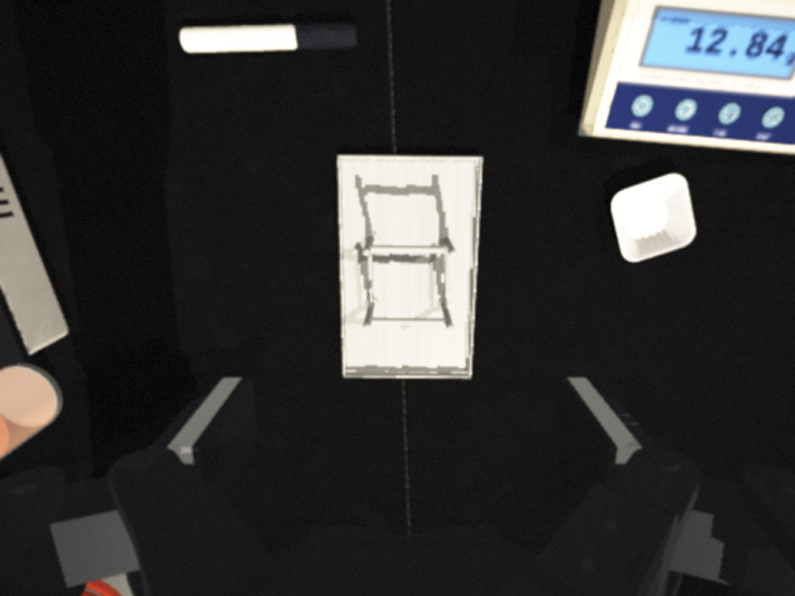

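The wrist view shows the stand: pan corners at (338,156), (482,157), (471,378) and (344,378), and wires at rows 248 and 320, all in scaled pixels.

```bash
python3 - <<'E'
from h import *
T=np.load('c1.npy'); s=1.42
P=lambda u,v,z:onz('wrist',(u+.5)/s-.5,(v+.5)/s-.5,z,T)
c=[P(u,v,10)[:2] for u,v in [(338,156),(482,157),(471,378),(344,378)]]
print(np.round(c,1),np.mean(c,0))
e=(c[0]+c[1]-c[2]-c[3])/2; l=(c[0]+c[3]-c[1]-c[2])/2
print('yaw',np.arctan2(e[1],e[0]),np.arctan2(-l[0],l[1]),np.hypot(*e),np.hypot(*l))
for u,v in [(366,247),(447,248),(367,320),(448,321)]: print(P(u,v,55).round(1))
E
python3 -c "
from h import *
crop('c1.png',225,95,350,280,3.2,'c1c.png')"
```

```text
[[ 659.5 -207.7]
 [ 654.6 -326.6]
 [ 455.4 -318. ]
 [ 459.4 -199.1]] [ 557.20639943 -262.82495512]
yaw -0.04303133706143469 -0.03724930317024031 199.84205721057737 118.9629923978652
[ 590.9 -230.4   55. ]
[ 588.  -293.4   55. ]
[ 531.  -227.9   55. ]
[ 528.  -293.5   55. ]
```

View pics/c1c.png

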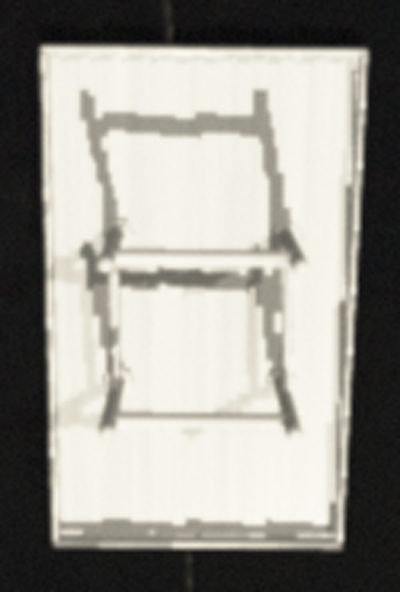

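```bash
python3 -m inch '[-4,20,10,0, -12,65,25,0.02, -21,115,30,0.05, -30,165,30,0.08, -39,215,30,0.11, -48,265,30,0.14, -57,312,30,0.17, -64,352,30,0.19, -68,375,30,0.19, -70,383,30,0.19]'
python3 - <<'E'
from h import *
im,o=snap('wrist','d1.png'); print(o['tool_pos'],o['eef_rot'])
np.save('d1.npy',wristT(o))
crop('d1.png',0,0,560,420,1.42,'d1b.png')
E
```

```text
time_s: 2.7
tool_pos: [518.8, 121.4, 331.6]
eef_rot: [0.054, 0.706, 0.054, -0.705]
ft_force: [0.4, -0.9, -0.9]
opening: 85.6
[518.81367125 121.40828597 331.59980326] [ 0.05432639  0.70550634  0.05431524 -0.70452771]
```

View pics/d1b.png

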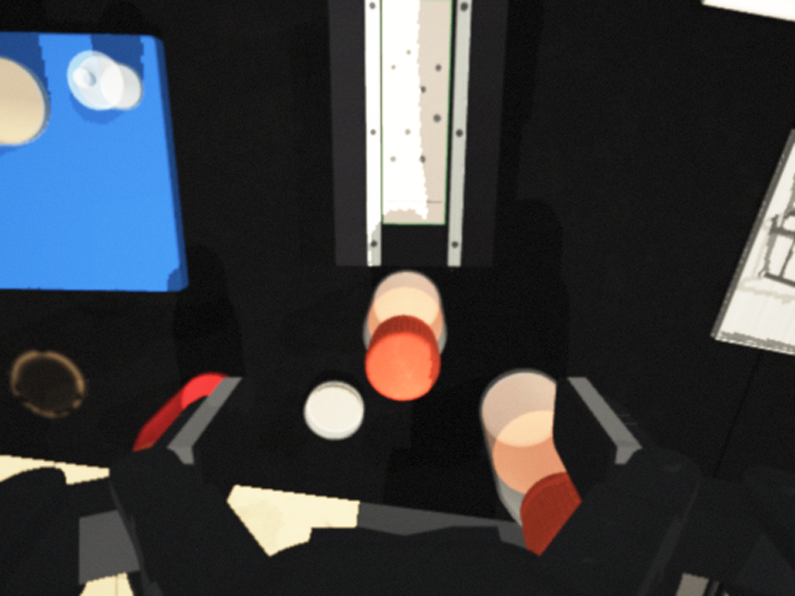

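The wrist view shows the cap-top disc centred at about (403,365), the viewer front corners at (335,265) and (493,265), and the plate's front edge at (383–445, 223), all in scaled pixels.

```bash
python3 - <<'E'
from h import *
T=np.load('d1.npy'); s=1.42
P=lambda u,v,z:onz('wrist',(u+.5)/s-.5,(v+.5)/s-.5,z,T)
print('cap',P(403,364,162), P(366,364,162),P(440,364,162),P(403,400,162))
L,R_=P(335,265,70),P(493,265,70); print('edge',L,R_,(L+R_)/2,np.arctan2(-(L-R_)[0],(L-R_)[1]),np.hypot(*(L-R_)[:2]))
print('plate front',P(383,223,73),P(445,224.5,73))
print('strips front',P(372,265,75),P(455,265,75))
for u,v in [(372,0),(463,0)]: print('strip far',P(u,v,75))
for n,u,v,z in [('boardFR',186,290,16),('boardBR',163,37,16),('weightop',93,80,74),('weighbase',120,87,16)]: print(n,P(u,v,z))
E
```

```text
cap [452.67312509 111.79302362 162.        ] [448.87474752 136.32118318 162.        ] [456.47459318  87.26753633 162.        ] [426.32076233 107.73223595 162.        ]
edge [491.27498068 174.47183738  70.        ] [511.11548902  46.2913929   70.        ] [501.19523485 110.38161514  70.        ] 0.15356708603776628 129.7068699769211
plate front [531.79984306 140.33189152  73.        ] [538.17290332  91.33623278  73.        ]
strips front [497.05517886 144.294264    75.        ] [507.34986277  77.78537504  75.        ]
strip far [686.25979895 170.13753955  75.        ]
strip far [696.04958076 106.70339451  75.        ]
boardFR [432.9749369  316.22505963  16.        ]
boardBR [647.5144659 342.3083646  16.       ]
weightop [603.04015521 365.71698254  74.        ]
weighbase [603.33220693 377.32635631  16.        ]
```

```bash
python3 -m inch '[-20,-3,-15,0, -50,-7,-50,0, -66,-9,-90,0, -69,-9,-125,0, -69,-9,-155,0, -69,-9,-180,0, -69,-9,-193,0, -69,-9,-199,0, -69,-9,-199,0, -69,-9,-199,0]'
python3 - <<'E'
from h import *
im,o=snap('wrist','e1.png')
crop('e1.png',0,0,560,420,1.42,'e1b.png')
E
```

```text
time_s: 4.0
tool_pos: [452.0, 111.3, 132.2]
eef_rot: [0.054, 0.706, 0.054, -0.704]
ft_force: [-0.0, 0.4, -0.8]
opening: 85.5
```

View pics/e1b.png

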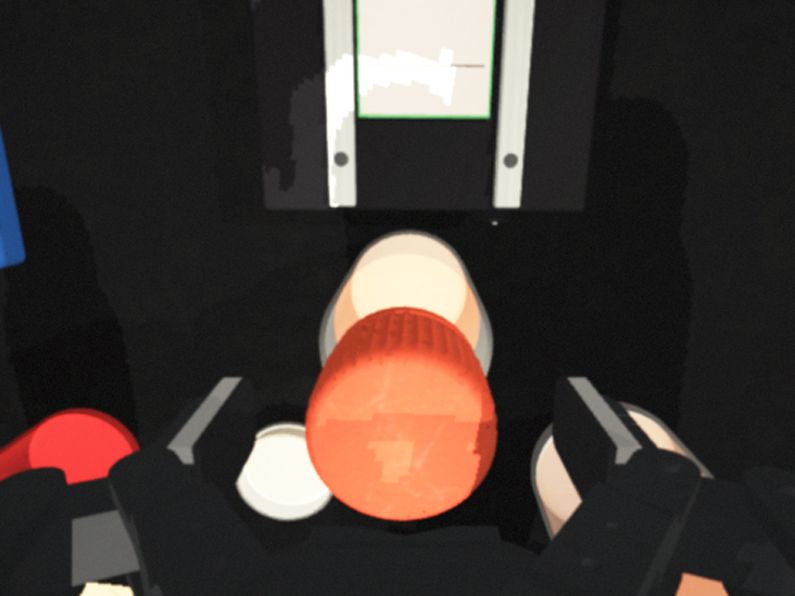

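The cap, at (402,430), sits centred between the open fingers. Closing with 50 N.

```bash
python3 -m inch '[0,0,0,0, 0,0,0,0, 0,0,0,0, 0,0,0,0, 0,0,0,0, 0,0,0,0, 0,0,0,0, 0,0,0,0, 0,0,0,0, 0,0,0,0]' 255 50
python3 -m inch '[0,0,3,0, 0,0,12,0, 0,0,30,0, 0,0,50,0, 0,0,70,0, 0,0,90,0, 0,0,102,0, 0,0,108,0, 0,0,110,0, 0,0,110,0]'
```

```text
time_s: 5.3
tool_pos: [451.9, 111.8, 132.0]
eef_rot: [0.053, 0.706, 0.054, -0.704]
ft_force: [-0.1, 1.2, 5.1]
opening: 48.6
time_s: 6.55
tool_pos: [450.8, 111.1, 240.7]
eef_rot: [-0.054, -0.705, -0.054, 0.706]
ft_force: [1.4, 0.9, -2.9]
opening: 48.9
```

```bash
python3 -m inch '[1,12,0,0, 3,40,0,0, 6,78,0,0, 9,120,0,0, 13,162,0,0, 16,204,0,0, 19,244,0,0, 21,274,0,0, 23,292,0,0, 23,298,0,0]'
python3 - <<'E'
from h import *
im,o=snap('side','f1.png'); im,o=snap('wrist','f2.png')
crop('f1.png',80,140,440,420,2,'f1b.png')
crop('f2.png',0,0,560,420,1.42,'f2b.png')
E
```

```text
time_s: 7.8
tool_pos: [472.8, 411.4, 240.2]
eef_rot: [-0.054, -0.704, -0.055, 0.706]
ft_force: [-1.6, 0.2, -2.2]
opening: 48.5
```

View pics/f1b.png

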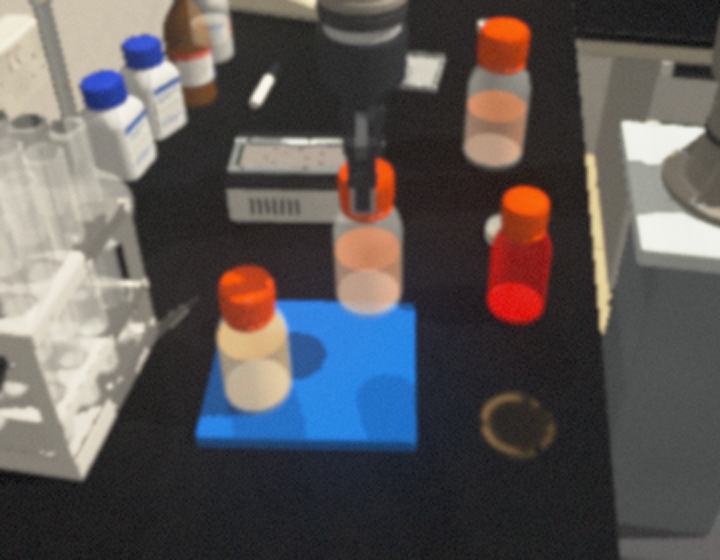

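View pics/f2b.png

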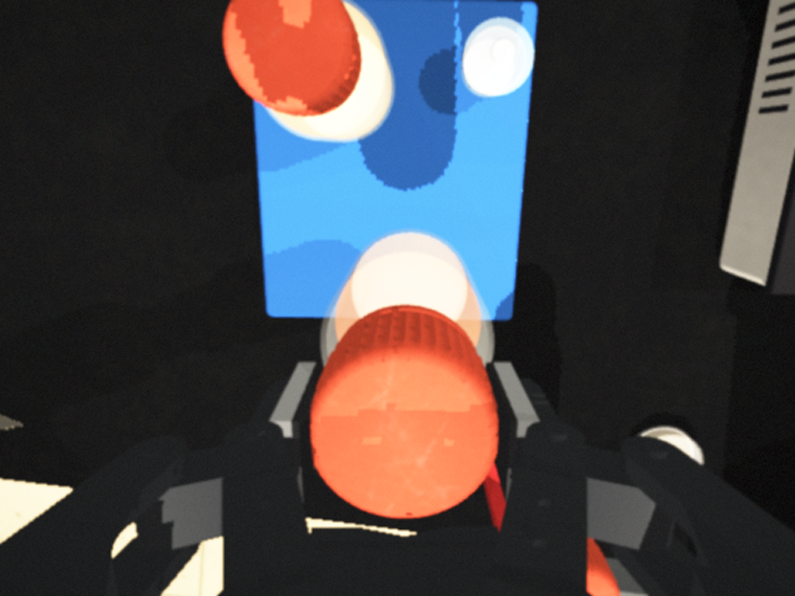

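The bottle hangs upright over the near half of the board. I'll check the board corners at (267,317) and (512,320) and the full bottle in this picture before lowering.

```bash
python3 - <<'E'
from h import *
T=wristT(manip.get_obs()); s=1.42
P=lambda u,v,z:onz('wrist',(u+.5)/s-.5,(v+.5)/s-.5,z,T).round(1)
print(P(267,317,16),P(512,320,16),P(537,3,16)); print('full cap',P(290,50,172),'base front',P(340,142,16)); print('weigh',P(497,55,74))
print(manip.get_obs()['tool_pos'])
E
```

```text
[405.5 505.9  16. ] [431.8 319.5  16. ] [646.7 349.4  16. ]
full cap [572.3 469.1 172. ] base front [541.8 465.6  16. ]
weigh [601.5 376.9  74. ]
[473.43337533 409.96237452 240.59834855]
```

```bash
python3 -m inch '[0,0,-8,0, 0,0,-25,0, 0,0,-45,0, 0,0,-62,0, 0,0,-76,0, 0,0,-85,0, 0,0,-90,0, 0,0,-92,0, 0,0,-93.5,0, 0,0,-93.5,0]'
```

```text
time_s: 9.15
tool_pos: [474.4, 409.4, 148.2]
eef_rot: [0.053, 0.705, 0.054, -0.705]
ft_force: [0.6, -1.0, -2.5]
opening: 48.7
```

```bash
python3 -m inch '[0,0,-0.5,0, 0,0,-1,0, 0,0,-1.5,0, 0,0,-2,0, 0,0,-2,0, 0,0,-2,0, 0,0,-2,0, 0,0,-2,0, 0,0,-2,0, 0,0,-2,0]'
```

```text
time_s: 10.4
tool_pos: [475.0, 409.6, 148.0]
eef_rot: [0.053, 0.706, 0.054, -0.704]
ft_force: [-0.6, -1.7, 7.1]
opening: 48.3
```

Contact: the force went from −2.5 to +7 N. Releasing, then going up.

```bash
python3 -m inch '[0,0,0,0, 0,0,0,0, 0,0,0,0, 0,0,0,0, 0,0,0,0, 0,0,0,0, 0,0,0,0, 0,0,5,0, 0,0,20,0, 0,0,40,0]' 0
python3 -m inch '[0,0,20,0, 0,0,45,0, 0,0,70,0, 0,0,95,0, 0,-30,110,0, 2,-70,112,0, 10,-115,112,0, 20,-155,112,0, 25,-175,112,0, 25,-180,112,0]'
python3 - <<'E'
from h import *
im,o=snap('side','g1.png'); im,o=snap('top','g2.png')
crop('g1.png',80,140,440,420,2,'g1b.png')
E
```

```text
time_s: 11.65
tool_pos: [474.2, 409.2, 186.9]
eef_rot: [-0.054, -0.705, -0.054, 0.705]
ft_force: [-0.4, -0.7, 0.4]
opening: 85.9
time_s: 12.9
tool_pos: [500.1, 227.5, 299.1]
eef_rot: [0.052, 0.706, 0.052, -0.704]
ft_force: [0.6, -0.9, 0.2]
opening: 85.2
```

View pics/g1b.png

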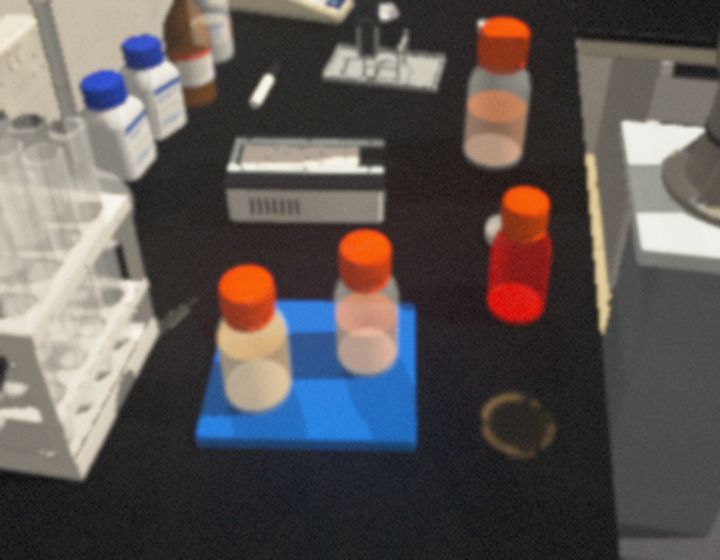

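View pics/g2.png

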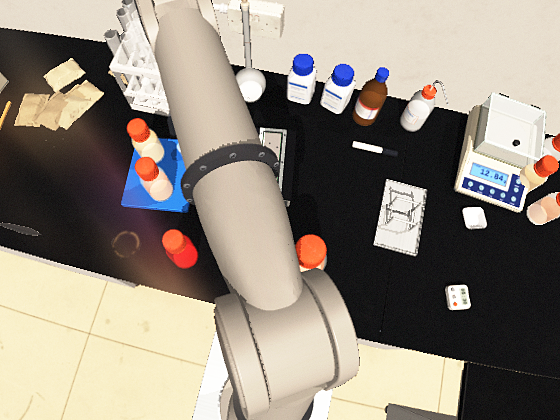

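The bottle stands upright on the board and its neighbours look untouched. Now I'll shut the gripper and hover over the plate.

```bash
python3 -m inch '[10,-8,0,0, 30,-25,-10,0, 58,-48,-25,0, 86,-70,-45,0, 106,-87,-65,0, 118,-97,-82,0, 122,-100,-92,0, 122,-100,-98,0, 122,-100,-98,0, 122,-100,-98,0]' 255 40
python3 - <<'E'
from h import *
im,o=snap('wrist','i1.png'); print(o['tool_pos'])
np.save('i1.npy',wristT(o))
crop('i1.png',0,0,560,420,1.42,'i1b.png')
E
```

```text
time_s: 14.25
tool_pos: [621.1, 130.4, 200.9]
eef_rot: [0.054, 0.706, 0.054, -0.704]
ft_force: [0.3, -0.2, 0.9]
opening: 0.4
[621.10058491 130.38185414 200.89872218]
```

View pics/i1b.png

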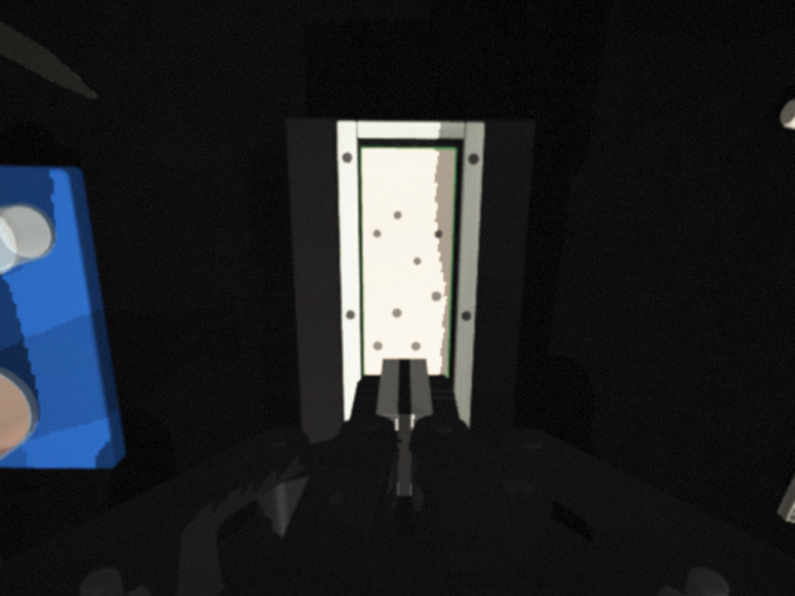

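The plate's corners are at (361,148), (457,148), (449,376) and (363,375). The shut fingertips, near (405,360), are centred between the strips.

```bash
python3 - <<'E'
from h import *
T=np.load('i1.npy'); s=1.42
P=lambda u,v,z:onz('wrist',(u+.5)/s-.5,(v+.5)/s-.5,z,T)
c=np.array([P(u,v,73) for u,v in [(361,148),(457,148),(449,376),(363,375)]]);print(c.round(1),c.mean(0))
e=c[0]+c[1]-c[2]-c[3];print(np.hypot(*e[:2])/2,np.arctan2(e[1],e[0]))
a=[P(u,v,70) for u,v in [(287,119),(534,121)]];print(np.round(a,1))
print([proj('wrist',[x,y,73],T)[0]*s for x,y in [(622,128.7)]])
E
```

```text
[[688.6 163.2  73. ]
 [696.2 114.3  73. ]
 [569.6  95.8  73. ]
 [562.5 145.6  73. ]] [629.22812724 129.72811672  73.        ]
127.62706420899413 0.1421371664290245
[[696.9 202.8  70. ]
 [715.3  77.4  70. ]]
[array([407.01501593, 281.61440762])]
```

```bash
python3 -m inch '[0,0,-12,0, 0,0,-35,0, 0,0,-62,0, 0,0,-85,0, 0,0,-103,0, 0,0,-114,0, 0,0,-120,0, 0,0,-123,0, 0,0,-124.5,0, 0,0,-124.5,0]'
```

```text
time_s: 15.55
tool_pos: [621.5, 129.3, 75.8]
eef_rot: [0.054, 0.705, 0.054, -0.705]
ft_force: [-1.5, 0.3, -0.5]
opening: -0.0
```

```bash
python3 -m inch '[0,0,-0.5,0, 0,0,-1,0, 0,0,-1.5,0, 0,0,-2,0, 0,0,-2.5,0, 0,0,-3,0, 0,0,-3,0, 0,0,-3,0, 0,0,-3,0, 0,0,-3,0]'
```

```text
time_s: 16.8
tool_pos: [621.6, 129.3, 73.2]
eef_rot: [0.054, 0.705, 0.054, -0.705]
ft_force: [-1.9, -0.5, 4.5]
opening: 0.2
```

```bash
python3 -m inch '[0,0,-0.4,0, 0,0,-0.7,0, 0,0,-0.7,0, -2,-0.3,-0.7,0, -5,-0.75,-0.7,0, -9,-1.3,-0.7,0, -13,-1.9,-0.7,0, -17,-2.5,-0.7,0, -20,-3,-0.7,0, -20,-3,-0.7,0]'
python3 - <<'E'
from h import *
im,o=snap('wrist','j1.png'); print(o['tool_pos'],o['ft_force'])
np.save('j1.npy',wristT(o))
crop('j1.png',0,0,560,420,1.42,'j1b.png')
E
```

```text
time_s: 18.05
tool_pos: [602.8, 126.7, 73.2]
eef_rot: [0.053, 0.707, 0.054, -0.704]
ft_force: [-0.2, -0.5, 6.3]
opening: -0.3
[602.83236434 126.70908843  73.20124563] [-0.15596006 -0.48132037  6.31611701]
```

View pics/j1b.png

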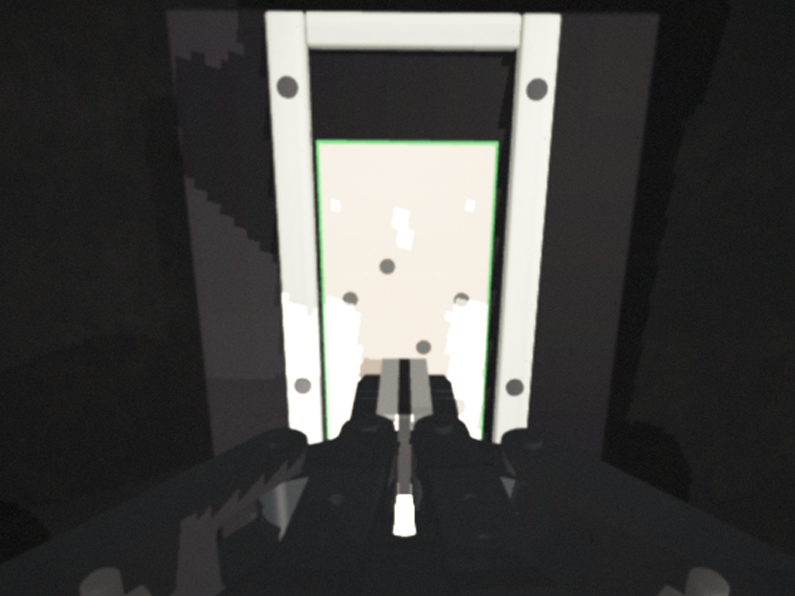

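The plate follows: its back edge is now at row 141, clear of the stop bar at row 50. Measuring it.

```bash
cat >> h.py <<'E'
def plate(T,bl,br,s=1.42,z=73):
    P=lambda u,v:onz('wrist',(u+.5)/s-.5,(v+.5)/s-.5,z,T)
    a,b=P(*bl),P(*br); m=(a+b)/2; yaw=np.arctan2(-(a-b)[0],(a-b)[1]); c=m[:2]-80*np.array([np.cos(.148),np.sin(.148)])
    e=np.array([500,110.]); d=c-e; cs,sn=np.cos(.148),np.sin(.148)
    print('plate c',c.round(1),'w',np.hypot(*(a-b)[:2]).round(1),'yaw',yaw.round(3),'in edge frame',(d[0]*cs+d[1]*sn).round(1),(-d[0]*sn+d[1]*cs).round(1))
E
python3 - <<'E'
from h import *
plate(np.load('i1.npy'),(361,148),(457,148))
plate(np.load('j1.npy'),(317,141),(498,143))
E
```

```text
plate c [613.3 127. ] w 49.5 yaw 0.153 in edge frame 114.5 0.1
plate c [595.1 124.7] w 49.1 yaw 0.141 in edge frame 96.2 0.5
```

```bash
python3 -m inch '[-2,-0.3,0,0, -6,-0.9,0,0, -12,-1.8,0,0, -20,-3,0,0, -28,-4.2,0,0, -36,-5.4,0,0, -44,-6.6,0,0, -50,-7.5,0,0, -54,-8.1,0,0, -55,-8.2,0,0]'
python3 - <<'E'
from h import *
im,o=snap('wrist','k1.png'); print(o['tool_pos'],o['ft_force'])
np.save('k1.npy',wristT(o))
crop('k1.png',0,0,560,420,1.42,'k1b.png')
E
```

```text
time_s: 19.35
tool_pos: [548.3, 118.6, 73.2]
eef_rot: [0.053, 0.707, 0.054, -0.703]
ft_force: [1.3, 0.2, 5.1]
opening: -0.1
[548.26848178 118.57150832  73.17893661] [1.25712937 0.21873429 5.07815032]
```

View pics/k1b.png

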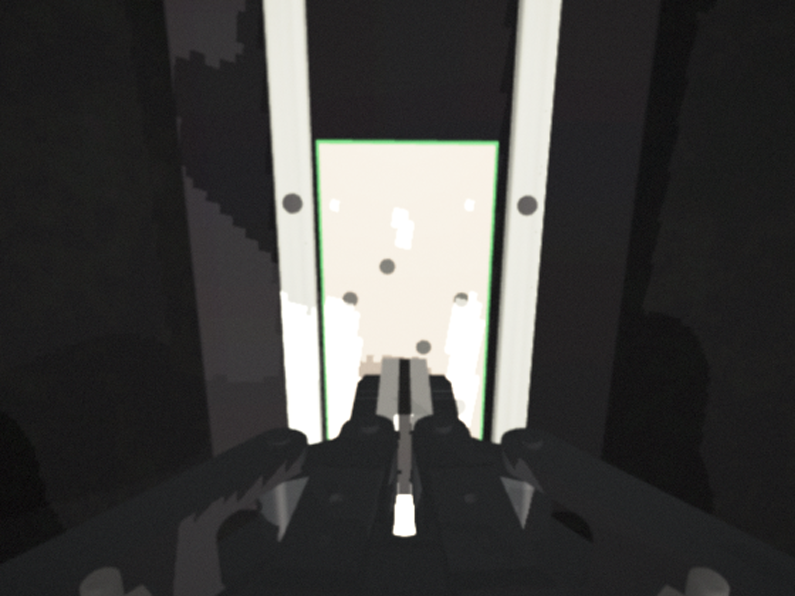

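There's no slip (the back edge is still at row 141), so the plate is at x ≈ 41. I'll slide it 6 mm more, hold, then lift.

```bash
python3 -m inch '[-2,-0.3,0,0, -4,-0.6,0,0, -6,-0.9,0,0, -6,-0.9,0,0, -6,-0.9,0,0, -6,-0.9,0,0, -6,-0.9,2,0, -6,-0.9,6,0, -6,-0.9,20,0, -6,-0.9,40,0]'
python3 -m inch '[-2,-1,35,0, -10,-2,75,0, -22,-4,115,0, -34,-5,150,0, -44,-6,180,0, -50,-7,200,0, -54,-8,212,0, -56,-8,216,0, -56,-8,216,0, -56,-8,216,0]' 0
python3 - <<'E'
from h import *
im,o=snap('wrist','l1.png'); print(o['tool_pos'],o['ft_force'])
np.save('l1.npy',wristT(o))
crop('l1.png',0,0,560,420,1.42,'l1b.png')
im,o=snap('side','l2.png')
crop('l2.png',160,180,310,270,5,'l2b.png')
E
```

```text
time_s: 20.65
tool_pos: [539.6, 117.0, 112.0]
eef_rot: [-0.054, -0.705, -0.054, 0.706]
ft_force: [0.9, 0.5, 0.1]
opening: 0.2
time_s: 21.9
tool_pos: [483.9, 109.0, 326.6]
eef_rot: [-0.054, -0.704, -0.054, 0.706]
ft_force: [-0.5, 0.5, -0.4]
opening: 85.4
[483.9086801  108.95132552 326.57532443] [-0.50761473  0.53690776 -0.41138614]
```

View pics/l1b.png

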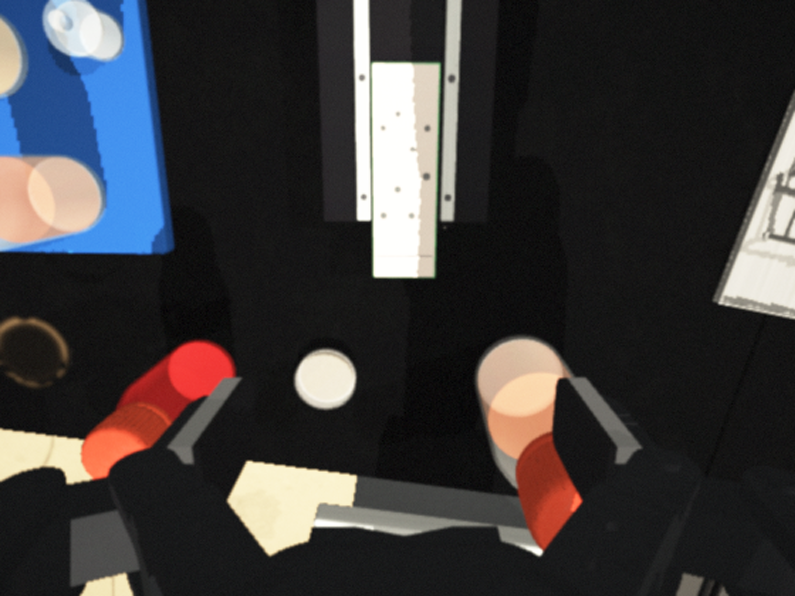

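View pics/l2b.png

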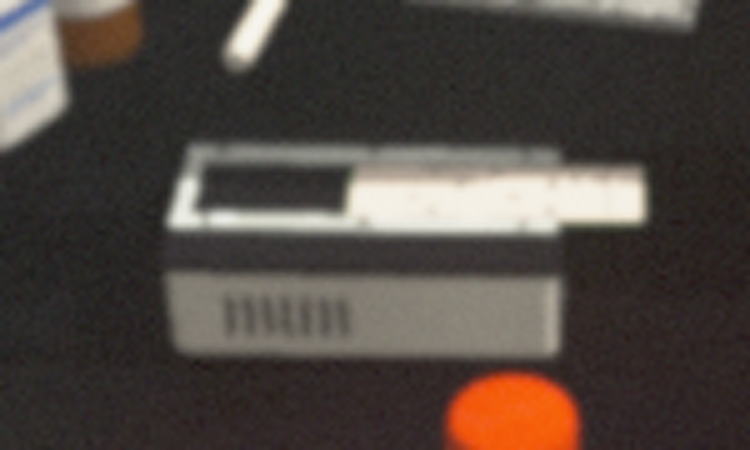

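The plate lies flat and overhangs: its front edge is at row 277, against row 220 for the viewer's front edge. Measuring.

```bash
python3 - <<'E'
from h import *
T=np.load('l1.npy'); s=1.42
P=lambda u,v,z:onz('wrist',(u+.5)/s-.5,(v+.5)/s-.5,z,T)
c=np.array([P(u,v,73) for u,v in [(371,62),(440,62),(435,277),(373,277)]]);print(c.round(1),c.mean(0))
e=c[0]+c[1]-c[2]-c[3];print(np.hypot(*e[:2])/2,np.arctan2(e[1],e[0]))
a=np.array([P(u,v,70) for u,v in [(323,220.5),(487,220.5)]]);print(a.round(1),a.mean(0))
print((c[2]+c[3])/2)
E
```

```text
[[610.3 152.3  73. ]
 [617.8 103.1  73. ]
 [459.9  79.9  73. ]
 [452.3 129.5  73. ]] [535.05919931 116.22192837  73.        ]
159.63950758081444 0.1447334231254362
[[491.1 174.9  70. ]
 [510.7  46.7  70. ]] [500.92839396 110.76636538  70.        ]
[456.07400981 104.70963342  73.        ]
```

```bash
python3 -m inch '[-4,-1,-20,0, -7,-1.4,-65,0, -7,-1.4,-115,0, -7,-1.4,-160,0, -7,-1.4,-200,0, -7,-1.4,-232,0, -7,-1.4,-256,0, -7,-1.4,-270,0, -7,-1.4,-276,0, -7,-1.4,-276,0]'
python3 - <<'E'
from h import *
im,o=snap('wrist','m1.png'); print(o['tool_pos'],o['ft_force'])
np.save('m1.npy',wristT(o))
crop('m1.png',0,0,560,420,1.42,'m1b.png')
E
```

```text
time_s: 23.25
tool_pos: [477.5, 107.8, 51.8]
eef_rot: [0.054, 0.705, 0.054, -0.705]
ft_force: [0.6, -0.5, -0.8]
opening: 85.5
[477.50491505 107.81125319  51.79897006] [ 0.55142062 -0.49138893 -0.77448564]
```

View pics/m1b.png

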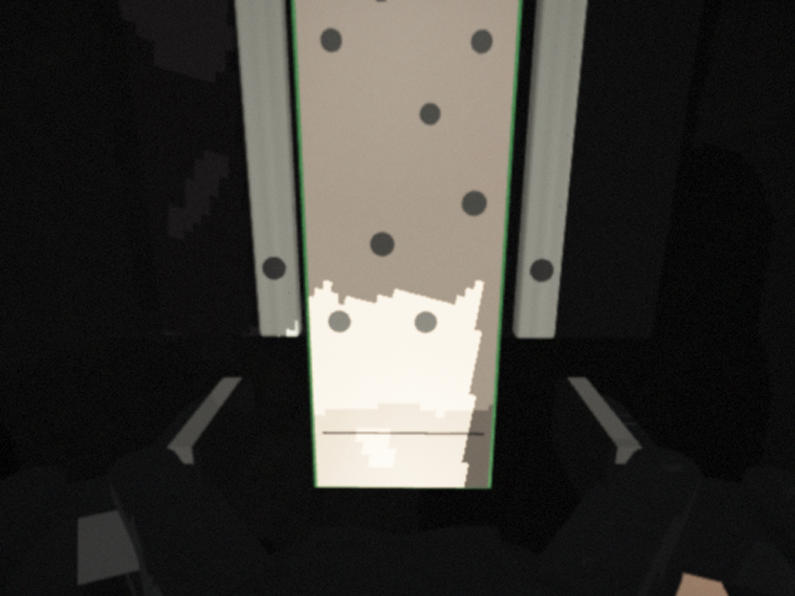

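The fingers straddle the overhang, ahead of the viewer front at row 336 and behind the plate tip at row 488. I'll go 4 mm lower because the pads sit back at this opening, then grip with 70 N.

```bash
python3 -m inch '[0,0,-2,0, 0,0,-4,0, 0,0,-4,0, 0,0,-4,0, 0,0,-4,0, 0,0,-4,0, 0,0,-4,0, 0,0,-4,0, 0,0,-4,0, 0,0,-4,0]' 0
python3 -m inch '[0,0,0,0, 0,0,0,0, 0,0,0,0, 0,0,0,0, 0,0,0,0, 0,0,0,0, 0,0,0,0, 0,0,0,0, 0,0,0,0, 0,0,0,0]' 255 70
python3 - <<'E'
from h import *
im,o=snap('wrist','n1.png'); print(o['tool_pos'],o['ft_force'],o['torque'])
np.save('n1.npy',wristT(o))
crop('n1.png',0,0,560,420,1.42,'n1b.png')
E
```

```text
time_s: 24.55
tool_pos: [477.2, 107.7, 47.6]
eef_rot: [-0.054, -0.705, -0.054, 0.705]
ft_force: [0.4, 0.7, -0.0]
opening: 85.6
time_s: 25.8
tool_pos: [477.4, 107.7, 47.7]
eef_rot: [0.054, 0.705, 0.054, -0.705]
ft_force: [-1.1, 0.7, 4.1]
opening: 47.9
[477.35981328 107.740911    47.68922891] [-1.12055506  0.74567467  4.12309551] [-0.04528122  0.03356103  0.02746173]
```

View pics/n1b.png

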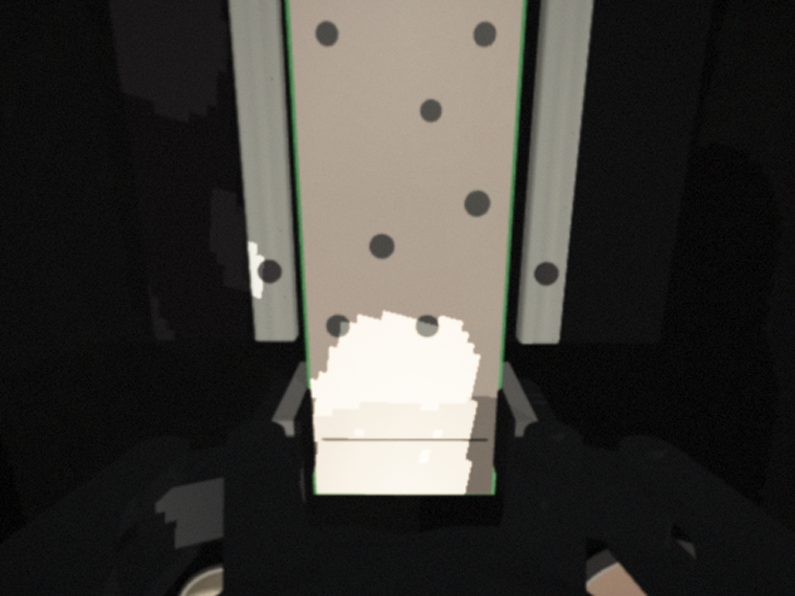

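The grip is on at 48 mm. Lifting gently, then checking.

```bash
python3 -m inch '[0,0,1,0, 0,0,2.5,0, 0,0,5,0, 0,0,9,0, 0,0,14,0, 0,0,20,0, 0,0,26,0, 0,0,31,0, 0,0,34,0, 0,0,35,0]'
python3 - <<'E'
from h import *
im,o=snap('wrist','o1.png'); print(o['tool_pos'],o['ft_force'],o['torque'])
np.save('o1.npy',wristT(o))
crop('o1.png',0,0,560,420,1.42,'o1b.png')
im,o=snap('side','o2.png')
crop('o2.png',160,150,340,270,4.4,'o2b.png')
E
```

```text
time_s: 27.1
tool_pos: [477.3, 107.7, 82.8]
eef_rot: [0.054, 0.705, 0.054, -0.705]
ft_force: [0.3, 1.0, -1.0]
opening: 47.6
[477.30022599 107.72652865  82.82488404] [ 0.28996024  0.96076779 -0.99164119] [-0.0175815   0.05365375 -0.07014716]
```

View pics/o1b.png

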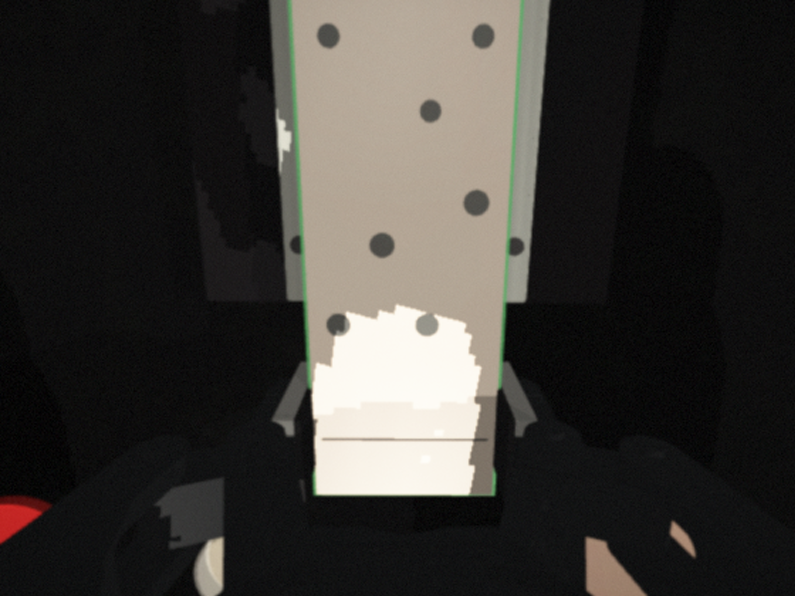

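View pics/o2b.png

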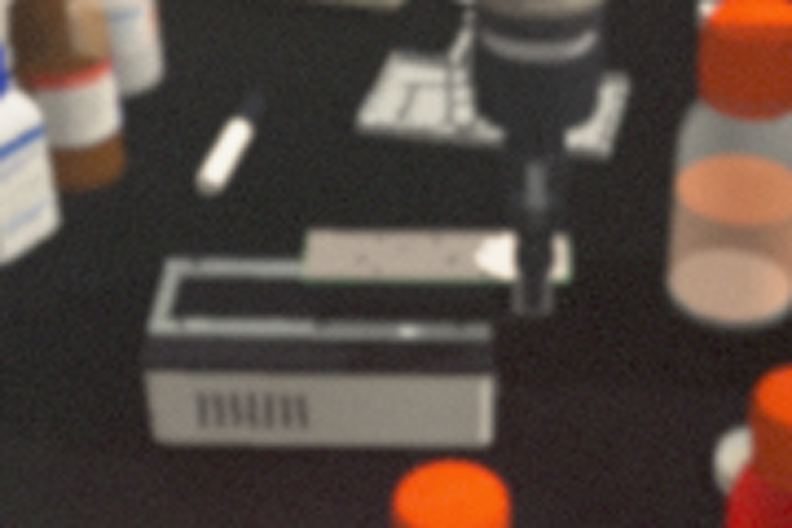

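The plate is gripped, level and held firmly. I'll carry it over the stand in two calls.

```bash
python3 -m inch '[0,0,8,0, 0,0,25,0, 0,-5,48,0, 1,-18,70,0, 2,-38,86,0, 4,-62,96,0, 6,-90,100,0, 8,-118,100,-0.02, 9,-142,100,-0.04, 10,-155,100,-0.05]'
python3 -m inch '[1,-10,0,-0.01, 2,-30,0,-0.03, 4,-58,0,-0.05, 6,-90,0,-0.07, 8,-122,0,-0.09, 10,-154,0,-0.11, 11,-180,0,-0.13, 12,-199,0,-0.14, 12.7,-209,0,-0.142, 12.7,-212.5,0,-0.142]'
python3 - <<'E'
from h import *
im,o=snap('wrist','p1.png'); print(o['tool_pos'],o['ft_force'],o['eef_rot'])
np.save('p1.npy',wristT(o))
crop('p1.png',0,0,560,420,1.42,'p1b.png')
im,o=snap('top','p2.png')
crop('p2.png',340,130,480,270,4,'p2b.png')
E
```

```text
time_s: 28.45
tool_pos: [487.1, -48.9, 182.6]
eef_rot: [-0.035, -0.706, -0.035, 0.706]
ft_force: [-0.9, 0.8, 0.6]
opening: 47.6
time_s: 29.7
tool_pos: [500.0, -259.7, 182.5]
eef_rot: [0.014, -0.707, 0.014, 0.707]
ft_force: [-0.7, -0.0, -0.0]
opening: 47.7
[ 500.04891071 -259.67217617  182.52880146] [-0.70584645 -0.0389685  -0.04575078] [ 0.01428301 -0.70693126  0.0138526   0.70700233]
```

View pics/p1b.png

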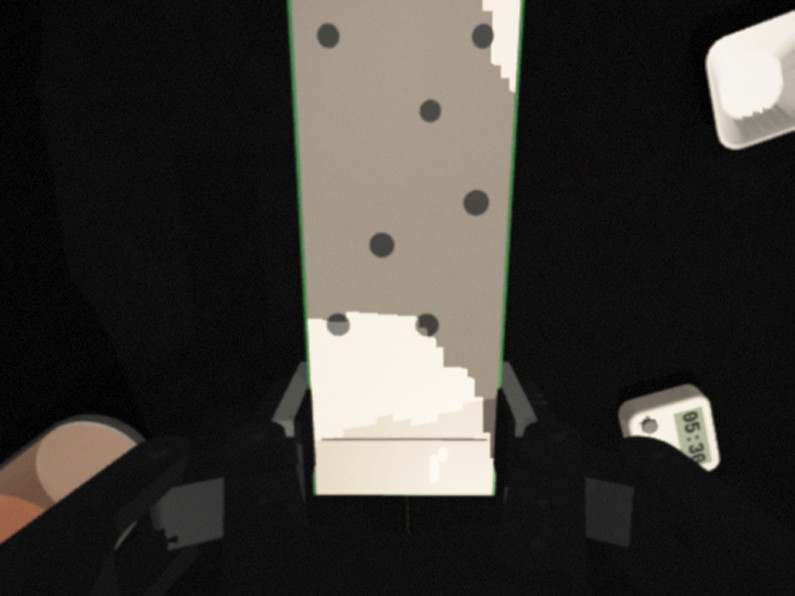

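View pics/p2b.png

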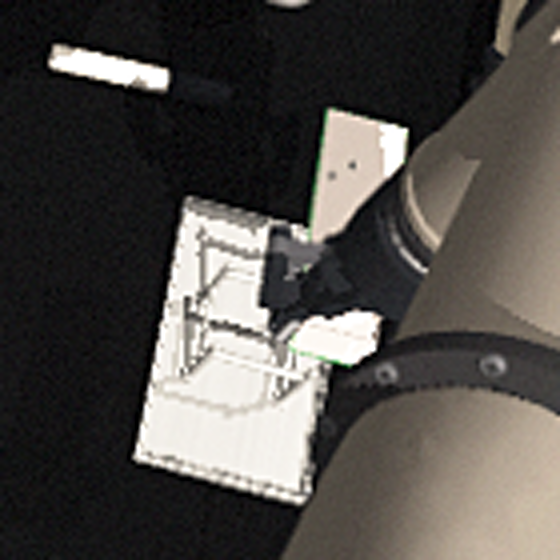

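The plate is still level and firmly held, and the stand is hidden underneath it. I'll measure the plate's pose in the hand from its green edges.

```bash
python3 - <<'E'
from h import *
T=np.load('p1.npy'); s=1.42
im=cv2.imread('pics/p1.png').astype(int)
g=(im[:,:,1]-np.maximum(im[:,:,0],im[:,:,2]))
z=182.5+25.3
pts=[]
for r in [15,50,90,130,170,210,240]:
    L=np.where(g[r,180:280]>20)[0]; Rr=np.where(g[r,300:400]>20)[0]
    if len(L) and len(Rr):
        a=onz('wrist',L.min()+180-.5,r,z,T); b=onz('wrist',Rr.max()+300+.5,r,z,T)
        m=(a+b)/2; pts.append(m[:2]); print(r,a[:2].round(1),b[:2].round(1),'w',np.hypot(*(a-b)[:2]).round(2),m[:2].round(1))
pts=np.array(pts); p=np.polyfit(pts[:,0],pts[:,1],1); print('yaw',np.arctan(p[0]),'y at 558:',np.polyval(p,558.3))
f=[onz('wrist',(u+.5)/s-.5,(494+.5)/s-.5,z,T) for u in (315,495)]; print(np.round(f,1), 'centre x',np.mean(f,0)[0]+80)
E
```

```text
15 [ 596.5 -239.6] [ 594.6 -288.7] w 49.15 [ 595.5 -264.1]
50 [ 587.  -239.2] [ 585.  -288.3] w 49.2 [ 586.  -263.8]
90 [ 575.5 -238.6] [ 573.5 -287.7] w 49.11 [ 574.5 -263.2]
130 [ 563.3 -238. ] [ 561.3 -287.3] w 49.33 [ 562.3 -262.7]
170 [ 550.3 -237.4] [ 548.3 -286.6] w 49.23 [ 549.3 -262. ]
210 [ 536.5 -236.7] [ 534.5 -286.1] w 49.46 [ 535.5 -261.4]
240 [ 525.5 -236.4] [ 523.5 -285.6] w 49.28 [ 524.5 -261. ]
yaw -0.044899214506528534 y at 558: -262.46352047870164
[[ 481.1 -235.   207.8]
 [ 479.2 -283.9  207.8]] centre x 560.1124598044667
```

The plate is centred at (560,−262.5), yaw −0.045 and level. The stand is at about (558.3,−262.2), yaw −0.04. Lowering.

```bash
python3 -m inch '[0,0,-6,0, 0,0,-20,0, 0,0,-40,0, 0,0,-62,0, 0,0,-84,0, 0,0,-104,0, 0,0,-120,0, 0,0,-130,0, 0,0,-134,0, 0,0,-135,0]'
python3 - <<'E'
from h import *
im,o=snap('side','q1.png'); print(o['tool_pos'])
crop('q1.png',220,110,330,200,7,'q1b.png')
im,o=snap('wrist','q2.png');crop('q2.png',0,0,560,420,1.42,'q2b.png')
E
```

```text
time_s: 31.05
tool_pos: [500.2, -259.9, 47.8]
eef_rot: [-0.014, 0.707, -0.014, -0.707]
ft_force: [0.7, 0.8, -0.2]
opening: 47.7
[ 500.20639604 -259.93497576   47.79230598]
```

View pics/q1b.png

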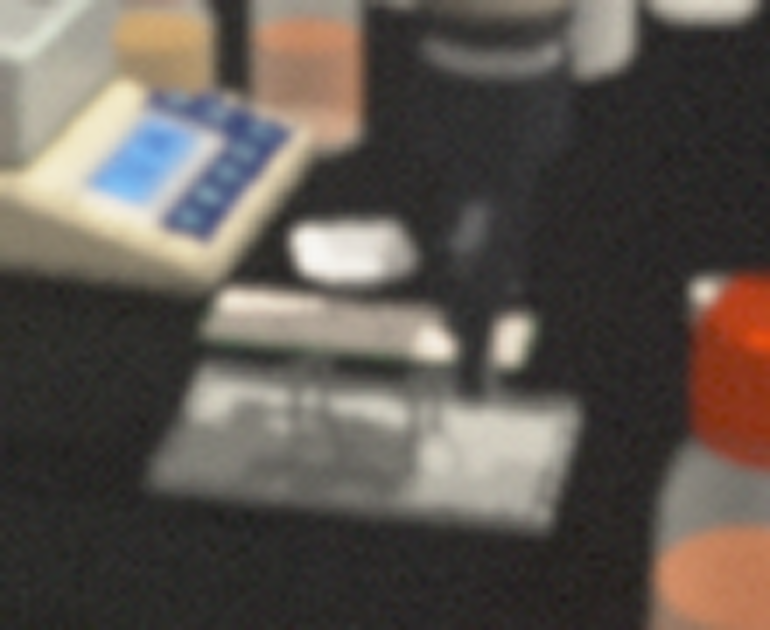

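View pics/q2b.png

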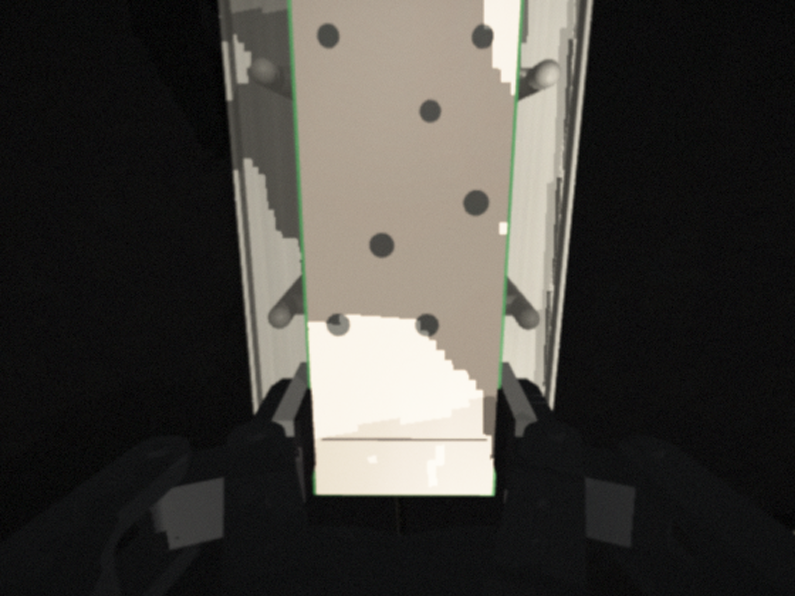

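All four post tops, at (262,70), (546,72), (279,318) and (529,318), sit evenly around the plate, which is centred at column 405 against 404 for the posts. Lowering the last 15 mm gently.

```bash
python3 - <<'E'
from h import *
T=wristT(manip.get_obs()); s=1.42
c=[onz('wrist',(u+.5)/s-.5,(v+.5)/s-.5,67,T) for u,v in [(262,70),(546,72),(279,318),(529,318)]]; print(np.round(c,1),np.mean(c,0))
E
python3 -m inch '[0,0,-2,0, 0,0,-5,0, 0,0,-8,0, 0,0,-10,0, 0,0,-11.5,0, 0,0,-12.5,0, 0,0,-13.2,0, 0,0,-13.5,0, 0,0,-13.5,0, 0,0,-13.5,0]'
```

```text
[[ 588.8 -231.8   67. ]
 [ 585.8 -295.9   67. ]
 [ 529.9 -229.2   67. ]
 [ 527.3 -293.7   67. ]] [ 557.96099869 -262.64395898   67.        ]
time_s: 32.4
tool_pos: [499.9, -259.8, 34.2]
eef_rot: [-0.014, 0.707, -0.014, -0.707]
ft_force: [-0.7, 0.0, -0.7]
opening: 47.9
```

```bash
python3 -m inch '[0,0,-0.3,0, 0,0,-0.6,0, 0,0,-0.9,0, 0,0,-1.2,0, 0,0,-1.4,0, 0,0,-1.4,0, 0,0,-1.4,0, 0,0,-1.4,0, 0,0,-1.4,0, 0,0,-1.4,0]'
```

```text
time_s: 33.65
tool_pos: [500.0, -259.8, 32.8]
eef_rot: [-0.014, 0.707, -0.014, -0.707]
ft_force: [-1.9, -1.0, 1.9]
opening: 48.0
```

```bash
python3 -m inch '[0,0,-0.3,0, 0,0,-0.5,0, 0,0,-0.5,0, 0,0,-0.5,0, 0,0,-0.5,0, 0,0,-0.5,0, 0,0,-0.5,0, 0,0,-0.5,0, 0,0,-0.5,0, 0,0,-0.5,0]'
python3 - <<'E'
from h import *
for i in range(3):
    im,o=snap('wrist','r1.png'); print(o['tool_pos'],o['ft_force'],o['torque'])
crop('r1.png',0,0,560,420,1.42,'r1b.png')
E
```

```text
time_s: 34.9
tool_pos: [500.0, -259.8, 32.4]
eef_rot: [-0.014, 0.707, -0.014, -0.707]
ft_force: [-1.9, 1.3, 4.2]
opening: 48.0
[ 499.99143574 -259.84783184   32.38254865] [-1.90813689  1.26319249  4.18921366] [0.12884083 0.30078192 0.01230554]
[ 499.94783131 -259.8326282    32.3463607 ] [-2.02255327  0.51373574  5.29734559] [ 0.14822828  0.24585536 -0.03879906]
[ 499.94675397 -259.84514785   32.35134348] [-1.66754244  0.6756939   4.3608958 ] [0.16108908 0.29548013 0.0278536 ]
```

View pics/r1b.png

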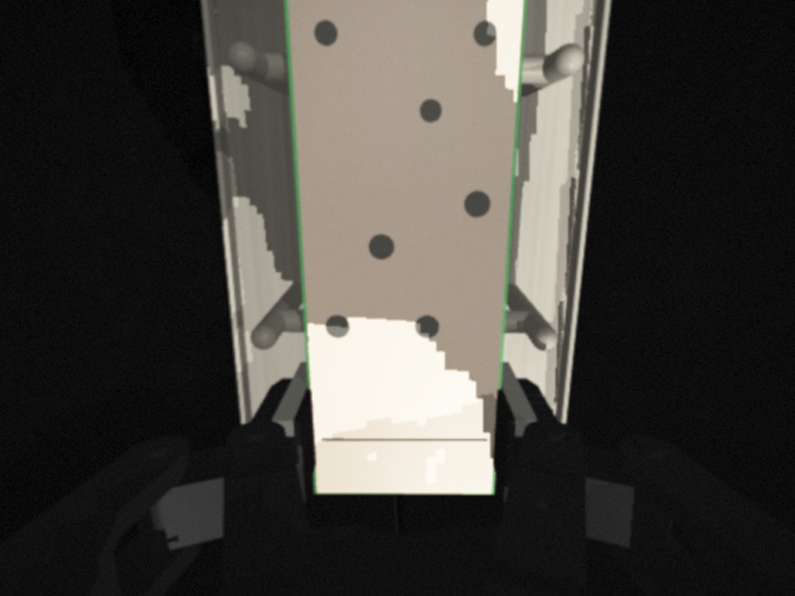

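The plate rests on the wires with about 5 N, between the posts. Releasing, then a straight lift.

```bash
python3 -m inch '[0,0,0,0, 0,0,0,0, 0,0,0,0, 0,0,0,0, 0,0,0,0, 0,0,0,0, 0,0,0,0, 0,0,0,0, 0,0,0,0, 0,0,0,0]' 0
python3 - <<'E'
from h import *
im,o=snap('wrist','s1.png'); print(o['tool_pos'],o['ft_force'])
crop('s1.png',0,0,560,420,1.42,'s1b.png')
E
```

```text
time_s: 36.3
tool_pos: [499.9, -259.8, 32.2]
eef_rot: [-0.014, 0.707, -0.014, -0.707]
ft_force: [0.5, -0.3, -0.3]
opening: 85.3
[ 499.91024718 -259.82139191   32.21414021] [ 0.48596458 -0.27820846 -0.3191187 ]
```

View pics/s1b.png

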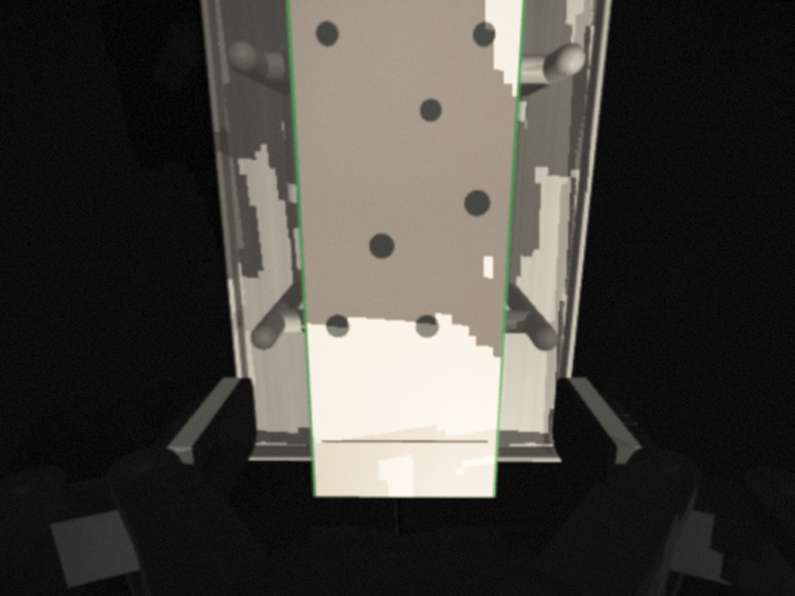

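The plate rests free between the posts and both fingers are clear of it. Rising straight up.

```bash
python3 -m inch '[0,0,4,0, 0,0,15,0, 0,0,35,0, 0,0,65,0, 0,0,100,0, 0,0,140,0, 0,0,180,0, 0,0,215,0, 0,0,240,0, 0,0,250,0]'
python3 -m inch '[5,0,4,0, 20,0,10,0, 40,0,15,0, 60,0,20,0, 75,0,20,0, 80,0,20,0, 80,0,20,0, 80,0,20,0, 80,0,20,0, 80,0,20,0]'
python3 - <<'E'
from h import *
im,o=snap('wrist','t1.png'); print(o['tool_pos'],o['ft_force'])
np.save('t1.npy',wristT(o))
crop('t1.png',0,0,560,420,1.42,'t1b.png')
snap('side','t2.png'); crop('t2.png',80,90,440,390,2,'t2b.png')
snap('top','t3.png')
E
```

```text
time_s: 37.6
tool_pos: [500.6, -260.1, 284.9]
eef_rot: [-0.014, 0.708, -0.015, -0.706]
ft_force: [-0.3, -0.4, 0.6]
opening: 85.0
time_s: 38.85
tool_pos: [579.6, -260.0, 302.5]
eef_rot: [-0.014, 0.707, -0.014, -0.707]
ft_force: [-0.1, -0.5, -0.5]
opening: 85.5
[ 579.61900722 -259.98247288  302.5172351 ] [-0.07718458 -0.5414395  -0.5389944 ]
```

View pics/t1b.png

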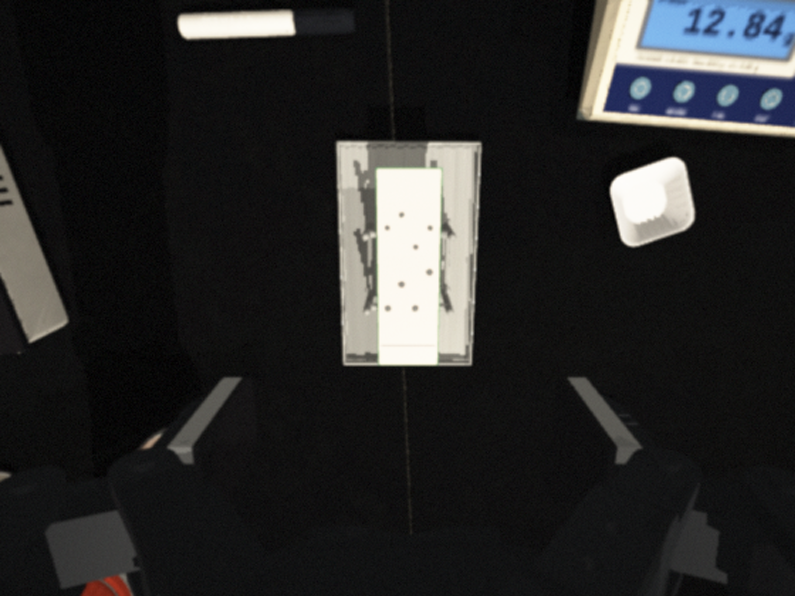

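View pics/t2b.png

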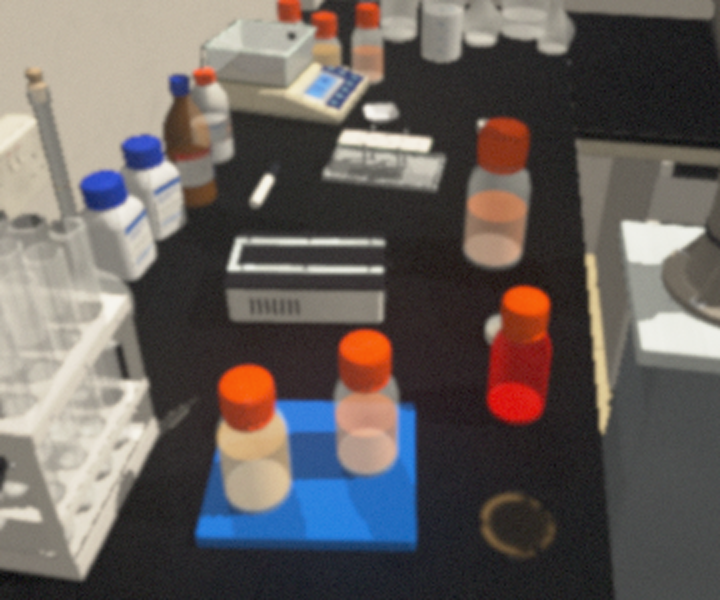

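View pics/t3.png

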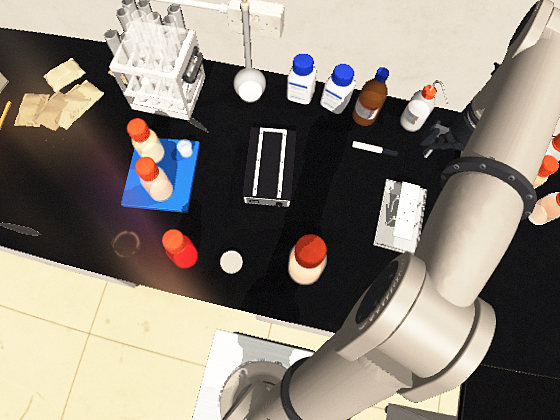

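The plate, with corners at (376,168), (441,168), (438,364) and (379,364), lies across both wires between the posts. The bottles stand upright on the board. One last measurement, then I'll hand in.

```bash
python3 - <<'E'
from h import *
T=np.load('t1.npy'); s=1.42
c=np.array([onz('wrist',(u+.5)/s-.5,(v+.5)/s-.5,58,T) for u,v in [(376,168),(441,168),(438,364),(379,364)]])
e=c[0]+c[1]-c[2]-c[3]; d=c.mean(0)[:2]-[558,-262.4]
print('plate',c.mean(0).round(1),'yaw',np.arctan2(e[1],e[0]).round(3),'rel',d.round(1),'len',(np.hypot(*e[:2])/2).round(1),'widths',np.hypot(*(c[0]-c[1])[:2]).round(1),np.hypot(*(c[2]-c[3])[:2]).round(1))
print(manip.get_obs()['time_s'],manip.get_obs()['ft_force'])
print(manip.hand_in())
E
```

```text
plate [ 558.7 -262.8   58. ] yaw -0.038 rel [ 0.7 -0.4] len 158.1 widths 48.5 49.1
39.0 [ 0.05570091 -0.42148783 -0.33200346]
the job is handed in; nothing more can be done
None
```

The job is done and handed in at 39 s, with no check failing. `hand_in` reports no verdict, so I only have my own measurements.

- **Bottle:** I gripped the smaller pale orange-capped bottle by its cap and stood it on the near half of the blue board, about 55 mm in front of and 10 mm to the right of the board's centre. The last pictures show it upright, with the full bottle and the weighing bottle standing where they were.
- **Slide:** I pressed on the plate with 5–6 N and slid it between the strips to about 45 mm overhang, with its centre about 35 mm behind the viewer's edge. It stayed flat.
- **Placing:** I gripped the overhanging end across its width with 70 N, carried it level and lowered it onto the wires with about 5 N of contact before letting go.
- **Last check:** The plate is about 1 mm from the stand's centre in both directions. Its yaw is −0.038 rad against −0.04 for the stand. It lies white side up across both wires between the posts, and the arm is clear of everything.
- **Small disagreements:** Estimates of the stand's centre and the viewer's edge differed by up to about 3 mm between pictures. Board-corner estimates differed by up to about 8 mm. All of this is well inside the limits.

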